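# Pack the painting kit into the screw-lid tub, heavy jars below, light things above

### The job

Pack the painting kit into the round screw-lid tub. Unscrew its lid anticlockwise, taking fresh grips as needed, and lay it flat on the desk with its grip bar up; then stand every full paint jar upright on the floor of the tub, because they are the heaviest, set the round lift-out tray level on top of the jars, and lay the light things (the eraser and the small tape roll, whichever are there) flat and side by side in the tray. Leave the tumbler, the mug and the drink carton where they stand.

Things in the scene. Friction and masses are not known exactly. Their poses are not given: they have to be found in the camera images.
- tub: white plastic tub, fixed to the desk by its suction foot; round, 204 mm outside, 176 mm inside, rim 110 mm above the desk, inner floor 4 mm above it. Outside its neck (height 76 to 110 mm) runs a coarse three-start thread. Origin: centre of the underside; z up
- lid: grey domed screw lid, 207 mm across, 54 mm high without its grip bar, 0.24 kg. Origin: centre of the skirt's lower edge (76 mm above the desk while screwed on); z up. Turned anticlockwise seen from above it rises 4.3 mm per radian, turns easily with 2 mm of side play, stays where it is left, and comes free after 3.7 to 4.2 rad (two thirds of a turn); pulling up before that only jams it
- tray: grey round lift-out tray, 164 mm across, 0.11 kg: floor 3 mm thick, rim 14 mm high, 157 mm inside, and in its centre a round hub 24 mm in diameter, 36 mm high from the underside, to lift it by. Origin: centre of the underside; z up. It drops into the tub with 6 mm of play all round and rests on the caps of the jars
- jar_a: full glass paint jar with a black screw cap screwed on; body 64 mm, cap 67 mm in diameter from 67 to 88 mm height, 88 mm high overall, about 0.38 kg: the heaviest things here. Stands upright; origin: centre of its foot. Two or three such jars are there
- jar_b: as jar_a
- jar_c: as jar_a
- eraser: block eraser in its sleeve, 22 mm wide (own x), 52 mm long (own y), 13 mm high, 0.02 kg. Origin: centre of the underside. May be absent
- tumbler: glass tumbler behind the work, 68 mm wide, 90 mm high, to be left alone
- mug: white coffee mug behind the work, 92 mm wide (127 mm with its handle), 95 mm high, to be left alone
- carton: drink carton with a straw behind the work, 44 by 59 mm, 195 mm high, to be left alone
- lid_grip (a point): centre of the lid's grip bar, 70 mm above the skirt's lower edge; the straight bar, 90 mm long, 18 mm wide, stands 54 to 80 mm above that edge across the middle of the lid and runs along the lid's own x axis
- tape_small: small roll of paper tape lying flat, 50 mm in diameter, 19 mm high, 0.03 kg. Origin: centre of its underside. May be absent
- stub_tin: grey pencil tin, part of the room and immovable, about 75 mm wide, with pencil stubs standing up to about 140 mm, behind the tub. Origin: centre of its foot
- light_box: tracing light box to the right of the work, part of the room and immovable: 402 mm deep (x), 505 mm wide (y), 54 mm high, its frame standing on four feet with a 17 mm gap below it. Origin: centre of its underside

How it is judged:
By the outcome, as a careful person would: the job done as asked, in the order asked, and still so for the second after the job is handed in, with the robot touching nothing.
Of jar_a, jar_b, jar_c only 2 to 3 are there at a start; the rules pass over those that are not, and their reading is None.
Of tape_small, eraser only 1 to 2 are there at a start; the rules pass over those that are not, and their reading is None.
At some moment in a run one of tape_small, tray may be knocked a few centimetres aside while the robot is not near it.
It also fails if it takes over 210 s, if anything falls off the work surface, if the arm or the gripper's body presses on something with over 40 N, if the wrist force passes 120 N, or if a joint passes its speed limit or range.

### The arm

A 6-joint arm with a two-finger parallel gripper is mounted at the origin on a cart in front of the work surface, level with it; the furniture and walls round the work are solid. World frame = base frame: x ahead of the robot, y to its left, z up, the work surface at z = 0. Lengths are in mm, angles in rad, forces in N, time in s.
With the tool pointing down it reaches from about 400 to 925 mm from the base axis. Payload 12.5 kg.
Tool frame: the origin (TCP) lies on the front face of the gripper's body, between the roots of the fingers; the fingertips stand 78 mm ahead of it and the grasp point (between the pads) lies 59 mm ahead of it (env.nose_length is the distance from the TCP to the fingertips, in mm); z points along the fingers, y is the line along which they close (so a half turn about z gives the same grasp; the last joint's range is limited). The gripper opens to 95 mm and grips with 3 to 60 N. Pads are 20 mm wide; open, the fingers measure 119 mm over their backs; the gripper's body (75 mm by 180 mm) begins 59 mm behind the grasp point.
Start: joints at [1.13, 0.491, 1.559, -0, 1.092, -0.106], TCP at [205.343, 590.315, 292.261] pointing down, gripper open.
Joint ranges: [-3.1, 3.1], [-0.84, 2.19], [0.05, 2.79], [-1.13, 4.28], [0.06, 2.93], [-2.69, 2.69]. Speed limits (rad/s): [2.22, 2.22, 2.79, 3.14, 3.14, 3.14].

### API

Orientations are given as [roll, pitch, yaw] about the fixed x, y, z axes, in that order (R = Rz(yaw) Ry(pitch) Rx(roll)).
In Python, from cell import env gives the robot as it stands.
- The arm moves only by the tool jog_arm, never from a script. Its argument "motion" is a list of rows, each a list of 7 numbers: the turn, a rotation vector about the tool's x, y, z in degrees, then the shift along the tool's x, y, z in mm, then the finger opening in mm, from 0 to 95.1. In form: [[wx, wy, wz, x, y, z, hand], ...]. A call has 1 to 10 rows; each row shifts and turns the commanded pose from where the row before left it, along the tool's axes as they then stand; what a row does not reach is not made up. A row lasts 1/8 s, in which the tool goes at most 62.5 mm and 10.7 degrees, less where a joint would pass 70% of its speed; a pose out of reach is approached as far as the arm can. A call is refused whole if a number of a shift passes 62.5 or a number of a turn 10.7, either way. A call with a gripper value outside its range is refused whole. The fingers move at their own pace and stop on an object; the grip force is fixed at half the most. Time passes only in rows, so rows that do not move let the fingers close. It gives the time, the measured TCP pose, the force, the opening and the grip force at its end, in the units of the state.
- env.state(): the state, without advancing time (a new reading comes with each control period).
- env.read_camera(name): name is "scene" or "top" or "wrist"; returns a dict with "color" (384x512x3 uint8, red, green, blue), "z_map" (384x512 float32, mm along the optical axis (not along the pixel's ray), 0 where there is no reading), "camera_matrix" (3x3 intrinsics, pixels), "world_to_cam" (4x4, takes a point from world to camera coordinates). Camera axes: x right, y up, looking along -z (the intrinsics and any distortion apply to the point x, -y, -z); pixel columns grow to the right and rows downward; lengths in mm; the calibration is good to about 2 mm. A picture is of the moment at which its call begins.
- env.job_done(): hands the job in; it is judged then, once.
Trained networks look in the newest picture that a camera, given by its name, has taken for a name from the list of things; names that differ only in an ending like _2 or _b are one class to them, and where a whole thing is asked for, a point or a joint stands for the part that bears it (a point fixed in the world has none). Each returns a list of dicts, best first, with "score" (0 to 1); they miss things now and then, are a little off and sometimes report something else, mostly with a low value. They report only what shows in the picture. A call takes as long as a camera call.
- env.recognise(camera, thing): "location" ([column, row] in pixels, amid what is visible of it).
The state is a dict: "t": time; "joints": joint angles; "qvel": joint speeds; "tau": joint torques, N m; "eef_pos": TCP position; "tcp_rot": TCP orientation; "ft_force": force on the tool from outside, world axes, zero at the start; "moment": the same for the moment, N m; "opening": opening from 0.0 (shut) to 1.0 (fully open); "grip_force": force on a finger pad.
Only numpy, scipy, OpenCV 4.12 (cv2) and the standard library are available. Lean on these libraries where they do the work, as an engineer would, in place of code of your own. Each camera call takes 0.05 s, during which the arm holds its last target. There are 200 camera calls.

## Working session

There is one attempt and no reset: what is moved stays moved. The work goes in short steps, Python scripts to look and compute and a tool call to move; the robot and the scene stay as the last step left them, time stands still between calls to the robot, and variables do not carry over. Pictures are saved under pics/ and viewed, at most 14 in all, crops included, and the job is handed in when it is done.

Besides the shell and the picture viewer there is one more tool, called after "Call:" as name(argument=value, ...) on one line, values as JSON. jog_arm: Moves the arm, as the interface text tells. Its arguments: {"type":"object","properties":{"motion":{"type":"array"}},"required":["motion"]}

```bash
mkdir -p pics; ls; cat > h.py <<'E'
import numpy as np, cv2
from cell import env
def cloud(c):
    K=c["camera_matrix"];z=c["z_map"];v,u=np.mgrid[:z.shape[0],:z.shape[1]]
    P=np.stack([(u-K[0,2])/K[0,0]*z,-(v-K[1,2])/K[1,1]*z,-z,np.ones_like(z)],-1)
    W=P@np.linalg.inv(c["world_to_cam"]).T
    W=W[...,:3];W[z<=0]=np.nan
    return W
def save(c,n): cv2.imwrite(f"pics/{n}.png",c["color"][...,::-1])
def find(cam,things,c=None):
    c=c or env.read_camera(cam);W=cloud(c)
    for t in things:
        for d in env.recognise(cam,t)[:4]:
            u,v=map(int,map(round,d["location"]))
            p=W[max(v-1,0):v+2,max(u-1,0):u+2].reshape(-1,3)
            print(cam,t,round(d["score"],2),(u,v),np.round(np.nanmedian(p,0)))
    return c,W
E
python3 - <<'E'
from h import *
T=["tub","lid","lid_grip","tray","jar_a","eraser","tape_small","tumbler","mug","carton","stub_tin","light_box"]
for n in("top","scene"):
    c,W=find(n,T); save(c,n+"0"); np.savez(n+"0.npz",W=W,c=c["color"])
s=env.state();print(s["t"],s["eef_pos"],s["tcp_rot"])
a=cv2.imread("pics/top0.png");b=cv2.imread("pics/scene0.png")
E
```

```text
pics
top tub 0.6 (195, 222) [539. 151.  27.]
top lid 0.75 (166, 206) [577. 222. 154.]
top lid_grip 0.78 (168, 206) [580. 220. 135.]
top tray 0.94 (222, 244) [465.  53.  37.]
top jar_a 0.89 (276, 235) [ 498. -127.   88.]
top jar_a 0.75 (146, 263) [397. 292.  88.]
top jar_a 0.57 (179, 265) [394. 185.  86.]
top eraser 0.59 (279, 254) [ 436. -142.   11.]
top tumbler 0.62 (214, 156) [771.  92.  36.]
top carton 0.82 (230, 148) [778.  31. 118.]
top stub_tin 0.16 (213, 160) [757.  96.  33.]
top light_box 0.72 (181, 265) [394. 179.  86.]
scene tub 0.96 (199, 187) [544. 148.  60.]
scene lid 0.61 (190, 163) [556. 203. 129.]
scene lid_grip 0.67 (193, 165) [557. 186. 127.]
scene tray 0.92 (203, 221) [474.  46.  14.]
scene jar_a 0.98 (140, 187) [391. 275.  74.]
scene jar_a 0.81 (157, 201) [388. 164.  84.]
scene jar_a 0.7 (246, 242) [ 474. -158.   69.]
scene eraser 0.48 (236, 258) [ 445. -145.   11.]
scene tape_small 0.64 (222, 251) [430. -99.  17.]
scene tumbler 0.65 (256, 170) [743.  65.  74.]
scene mug 0.58 (211, 140) [770. 352.  60.]
scene carton 0.34 (199, 189) [545. 150.  51.]
scene light_box 0.45 (257, 169) [744.  64.  79.]
scene light_box 0.32 (238, 260) [ 444. -155.   11.]
1.3 [205.3526422  590.31176993 292.28888669] [3.14147913e+00 4.87650077e-05 2.80683219e+00]
```

```bash
python3 - <<'E'
import cv2
a=cv2.imread("pics/top0.png")[110:310,90:340];cv2.imwrite("pics/t1.png",cv2.resize(a,None,fx=3,fy=3,interpolation=cv2.INTER_CUBIC)[:600])
b=cv2.imread("pics/scene0.png");cv2.imwrite("pics/s1.png",cv2.resize(b,(800,600)))
E
```

```text
(no output)
```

View pics/t1.png

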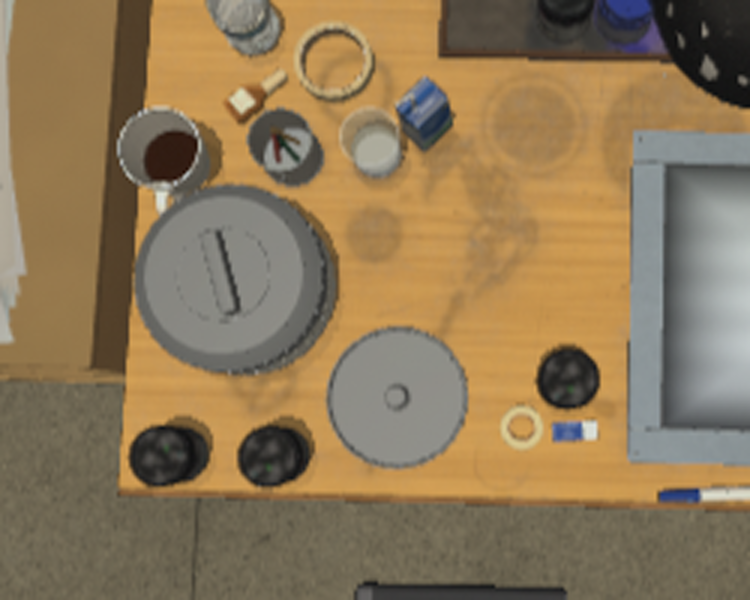

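View pics/s1.png

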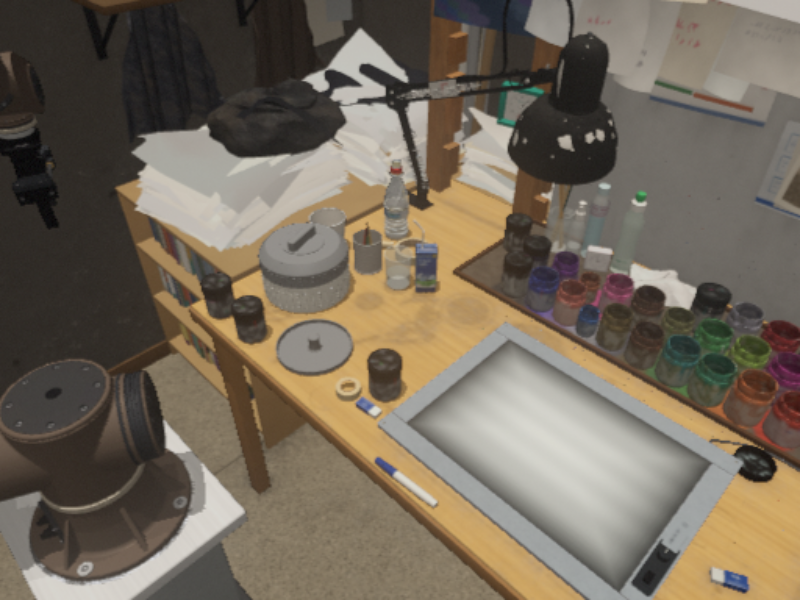

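The top crop shows the lid at about (235,275) with its bar at (222,272). The tray is at (397,397) and the three jars at (165,455), (272,455) and (568,377). The tape is at (521,427), the eraser at (574,431) and the tin at (285,147). The scene view agrees, so all three jars and both light items are present.

```bash
cat >> h.py <<'E'
def near(W,xy,r,z0,z1):
    P=W.reshape(-1,3);P=P[np.isfinite(P).all(1)]
    return P[(np.hypot(P[:,0]-xy[0],P[:,1]-xy[1])<r)&(P[:,2]>z0)&(P[:,2]<z1)]
def rect(P):
    (c,s,a)=cv2.minAreaRect(P[:,:2].astype(np.float32));(cc,r)=cv2.minEnclosingCircle(P[:,:2].astype(np.float32))
    return "n",len(P),"rect",np.round(c,1),np.round(s,1),round(a,1),"circ",np.round(cc,1),round(r,1),"z",np.round(np.percentile(P[:,2],[5,50,95]),1)
E
python3 - <<'E'
from h import *
for n in("top","scene"):
    W=np.load(n+"0.npz")["W"]
    for t,xy,r,a,b in[("bar",(578,220),70,146,165),("lid",(578,220),130,85,165),("tray",(465,53),110,6,20),("hub",(465,53),40,28,42),("jarA",(394,290),50,80,95),("jarB",(394,185),50,80,95),("jarC",(498,-127),50,80,95),("tape",(440,-95),40,10,30),("eraser",(436,-142),40,8,16),("lbox",(500,-250),120,40,60),("tin",(750,170),60,30,150),("tumb",(765,90),50,30,100),("carton",(778,31),50,120,200)]:
        P=near(W,xy,r,a,b)
        print(n,t,*rect(P)) if len(P)>3 else print(n,t,len(P))
E
```

```text
top bar n 171 rect [594.  234.8] [89.6 18.6] 17.7 circ [594.6 233. ] 44.8 z [149.8 155.3 159.5]
top lid n 3163 rect [593.9 233.5] [203.5 206. ] 62.1 circ [594.7 235.1] 104.4 z [110.5 128.9 150.2]
top tray n 371 rect [467.   47.1] [185.9 176.6] 1.4 circ [464.3  49.4] 101.5 z [ 6.1  8.3 16.6]
top hub n 40 rect [472.  57.] [20.3 20.5] 1.4 circ [471.3  56.6] 11.6 z [32.  36.2 38.1]
top jarA n 347 rect [400.5 302.7] [64.1 66.6] 2.1 circ [400.6 303.4] 34.0 z [82.4 86.6 90.9]
top jarB n 340 rect [403.4 186. ] [64.  65.1] 1.5 circ [403.1 185.7] 33.8 z [82.8 86.6 90.5]
top jarC n 334 rect [ 495.1 -136.7] [65.1 65.6] 1.8 circ [ 494.3 -137. ] 33.6 z [83.3 87.2 91.1]
top tape n 135 rect [445.9 -96.9] [53.9 67.3] 12.3 circ [441.9 -99.5] 35.9 z [12.7 18.2 22.5]
top eraser n 79 rect [ 436.2 -138.9] [69.6 34.1] 79.7 circ [ 432.9 -138.6] 37.1 z [ 9.5 13.3 15.7]
top lbox n 2090 rect [ 511.7 -288.2] [162.7 214.2] 89.6 circ [ 508.4 -265.1] 116.6 z [40.4 43.  47.3]
top tin n 362 rect [749.8 170.5] [114.9  71.5] 80.1 circ [756.2 169.8] 57.9 z [32.8 66.2 92.3]
top tumb n 372 rect [760.8  87.9] [65.8 74.7] 
[... 723 characters left out ...]
87.8]
scene jarC n 307 rect [ 495.6 -137. ] [66.4 65.5] 44.9 circ [ 496.8 -137.9] 34.8 z [81.1 85.  87.7]
scene tape n 146 rect [445.3 -98. ] [51.8 70. ] 14.3 circ [440.9 -99.2] 36.2 z [10.9 16.3 20.3]
scene eraser n 125 rect [ 448.  -136.9] [42.7 73.9] 10.4 circ [ 439.4 -138.2] 37.4 z [ 8.2 10.9 14.2]
scene lbox n 1459 rect [ 505.9 -271.2] [206.7 207.8] 62.9 circ [ 500.3 -250.5] 119.5 z [40.1 41.4 45.7]
scene tin n 442 rect [752.7 169.5] [118.5  73.9] 78.9 circ [753.1 169.5] 59.4 z [36.5 70.2 93. ]
scene tumb n 358 rect [760.3  88.5] [76.9 65.4] 61.6 circ [762.5  83.1] 43.3 z [35.3 67.2 87.6]
scene carton n 24 rect [788.1  37.2] [ 9.2 45.9] 58.5 circ [786.9  35.2] 22.9 z [121.4 153.1 186. ]
```

Call:
jog_arm(motion=[[0,0,0,-48.4,-20.9,2,95],[0,0,0,-48.4,-20.9,0,95],[0,0,0,-48.4,-20.9,0,95],[0,0,0,-48.4,-20.9,0,95],[0,0,0,-48.4,-20.9,0,95],[0,0,0,-48.4,-20.9,0,95],[0,0,0,-48.4,-20.9,0,95],[0,0,0,-48.4,-20.9,0,95],[0,0,0,-48.4,-20.9,0,95],[0,0,0,-48.4,-20.9,0,95]])

```text
t: 2.55
eef_pos: [595.0, 232.5, 290.3]
tcp_rot: [3.141, 0.0, 2.807]
ft_force: [-0.4, 1.3, -0.1]
opening: 0.997
grip_force: 0.0
```

Call:
jog_arm(motion=[[0,0,10.2,0,0,0,95],[0,0,10.2,0,0,0,95],[0,0,10.2,0,0,0,95],[0,0,10.2,0,0,0,95],[0,0,10.2,0,0,0,95],[0,0,10.2,0,0,0,95],[0,0,10.2,0,0,0,95],[0,0,10.2,0,0,0,95],[0,0,10.2,0,0,0,95],[0,0,10.2,0,0,0,95]])

```text
t: 3.8
eef_pos: [593.8, 233.9, 290.2]
tcp_rot: [-3.142, -0.0, 1.021]
ft_force: [-0.4, -0.5, 0.5]
opening: 0.995
grip_force: 0.0
```

Call:
jog_arm(motion=[[0,0,10.2,0,0,0,95],[0,0,10.2,0,0,0,95],[0,0,10.2,0,0,0,95],[0,0,10.2,0,0,0,95],[0,0,0,0,0,0,95]])

```text
t: 4.42
eef_pos: [593.8, 233.9, 290.2]
tcp_rot: [-3.142, -0.0, 0.316]
ft_force: [-0.1, 0.5, -0.1]
opening: 0.996
grip_force: 0.0
```

```bash
cat >> h.py <<'E'
def to(x,y,z,yaw=None):
    "shift in present tool axes, cw turn in deg (mod half turn), shift in axes after the turn"
    s=env.state();p=np.array(s["eef_pos"]);w=s["tcp_rot"][2];d=np.array([x,y,z])-p
    f=lambda w:np.round([np.cos(w)*d[0]+np.sin(w)*d[1],np.sin(w)*d[0]-np.cos(w)*d[1],-d[2]],1)
    print("at",np.round(p,1),round(w,3),"j6",round(s["joints"][5],2),"shift",f(w))
    if yaw is not None:
        t=(yaw-w+np.pi/2)%np.pi-np.pi/2
        print("  turn wz",round(-np.degrees(t),1),"then shift",f(w+t),"j6 after",round(s["joints"][5]-t,2))
E
python3 - <<'E'
from h import *
c,W=find("wrist",["lid_grip"]);save(c,"w1")
P=near(W,(594,234),70,148,165);print(rect(P))
P=near(W,(594,234),130,85,165);print(rect(P))
to(594.5,234.5,205)
E
```

```text
wrist lid_grip 0.62 (255, 176) [620. 244. 157.]
('n', 2392, 'rect', array([596.7, 237.6]), array([89.1, 17.9]), 17.2, 'circ', array([596.7, 237.6]), 44.7, 'z', array([153.9, 156.4, 157.7]))
('n', 35535, 'rect', array([614.4, 243.3]), array([212.2, 205.9]), 18.1, 'circ', array([610.9, 238.4]), 115.2, 'z', array([115.9, 130.9, 155.8]))
at [593.8 233.9 290.3] 0.319 j6 1.52 shift [ 0.9 -0.4 85.3]
```

View pics/w1.png

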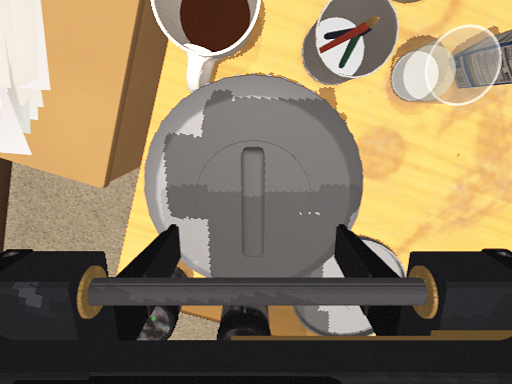

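The wrist view shows the bar centred on column 253 between the fingers (160 and 345), so it is square to the grip. I'll go down and grip it.

Call:
jog_arm(motion=[[0,0,0,2.7,-1.3,30,60],[0,0,0,0,0,30,50],[0,0,0,0,0,18,50],[0,0,0,0,0,0,40],[0,0,0,0,0,0,0],[0,0,0,0,0,0,0],[0,0,0,0,0,0,0],[0,0,0,0,0,0,0]])

```text
t: 5.52
eef_pos: [596.0, 236.1, 212.6]
tcp_rot: [-3.141, -0.001, 0.315]
ft_force: [-0.7, 2.5, 1.3]
opening: 0.214
grip_force: 1.3
```

Call:
jog_arm(motion=[[0,0,0,0,0,0,0],[0,0,0,0,0,0,0],[0,0,-3,0,0,0,0],[0,0,-7,0,0,-0.5,0],[0,0,-10,0,0,-0.7,0],[0,0,-10,0,0,-0.8,0]])

```text
t: 6.28
eef_pos: [596.1, 235.9, 214.4]
tcp_rot: [3.141, -0.001, 0.843]
ft_force: [0.3, 0.9, 2.5]
opening: 0.187
grip_force: 30.0
```

Call:
jog_arm(motion=[[0,0,-10,0,0,-0.75,0],[0,0,-10,0,0,-0.75,0],[0,0,-10,0,0,-0.75,0],[0,0,-10,0,0,-0.75,0],[0,0,-10,0,0,-0.75,0],[0,0,-10,0,0,-0.75,0],[0,0,-10,0,0,-0.75,0],[0,0,-10,0,0,-0.75,0],[0,0,-10,0,0,-0.75,0],[0,0,-10,0,0,-0.75,0]])

```text
t: 7.52
eef_pos: [596.1, 235.9, 221.9]
tcp_rot: [3.141, 0.0, 2.589]
ft_force: [-0.3, 0.8, 2.4]
opening: 0.187
grip_force: 30.0
```

Call:
jog_arm(motion=[[0,0,-10,0,0,-0.75,0],[0,0,0,0,0,0,0]])

```text
t: 7.78
eef_pos: [596.0, 235.9, 222.7]
tcp_rot: [-3.142, 0.0, 2.757]
ft_force: [-0.0, -0.9, 3.9]
opening: 0.188
grip_force: 30.0
```

Call:
jog_arm(motion=[[0,0,0,0,0,0,50],[0,0,0,0,0,0,50],[0,0,0,0,0,0,50],[0,0,0,0,0,-20,50],[0,0,0,0,0,-20,50],[0,0,10,0,0,0,50],[0,0,10,0,0,0,50],[0,0,10,0,0,0,50],[0,0,10,0,0,0,50],[0,0,10,0,0,0,50]])

```text
t: 9.02
eef_pos: [595.9, 235.9, 262.4]
tcp_rot: [-3.141, -0.0, 1.879]
ft_force: [-0.7, 0.5, 0.6]
opening: 0.532
grip_force: 0.0
```

Call:
jog_arm(motion=[[0,0,10,0,0,0,50],[0,0,10,0,0,0,50],[0,0,10,0,0,0,50],[0,0,10,0,0,0,50],[0,0,10,0,0,0,50],[0,0,10,0,0,0,50],[0,0,10,0,0,0,50],[0,0,10,0,0,0,50],[0,0,10,0,0,0,50],[0,0,10,0,0,0,50]])

```text
t: 10.28
eef_pos: [595.9, 236.0, 262.4]
tcp_rot: [-3.142, 0.0, 0.133]
ft_force: [0.5, 0.2, -0.7]
opening: 0.528
grip_force: 0.0
```

Call:
jog_arm(motion=[[0,0,10,0,0,0,50],[0,0,10,0,0,0,50],[0,0,10,0,0,0,50],[0,0,0,0,0,0,50]])

```text
t: 10.78
eef_pos: [595.9, 235.9, 262.4]
tcp_rot: [3.142, 0.0, -0.383]
ft_force: [0.4, -0.4, -0.1]
opening: 0.527
grip_force: 0.0
```

```bash
python3 - <<'E'
from h import *
c=env.read_camera("top");W=cloud(c)
P=near(W,(594,234),70,155,172);print(rect(P))
c=env.read_camera("wrist");W=cloud(c);P=near(W,(594,234),70,157,172);print(rect(P))
to(596,235.9,222.5)
E
```

```text
('n', 4, 'rect', array([634. , 214.9]), array([9.1, 1.5]), 65.2, 'circ', array([634. , 214.9]), 4.6, 'z', array([162.5, 163.7, 165.4]))
('n', 3020, 'rect', array([599.3, 233.6]), array([18. , 82.1]), 68.3, 'circ', array([598.9, 233.6]), 41.6, 'z', array([163.5, 166.6, 167.8]))
at [595.9 236.  262.4] -0.38 j6 2.22 shift [ 0.1  0.1 39.9]
```

Call:
jog_arm(motion=[[0,0,0,0,0,20,50],[0,0,0,0,0,20,50],[0,0,0,0,0,0,20],[0,0,0,0,0,0,0],[0,0,0,0,0,0,0],[0,0,0,0,0,0,0],[0,0,0,0,0,0,0],[0,0,-3,0,0,-0.2,0],[0,0,-7,0,0,-0.5,0],[0,0,-10,0,0,-0.75,0]])

```text
t: 12.12
eef_pos: [596.2, 236.0, 224.6]
tcp_rot: [-3.141, -0.001, -0.03]
ft_force: [0.6, 1.1, 4.1]
opening: 0.189
grip_force: 30.1
```

Call:
jog_arm(motion=[[0,0,-10,0,0,-0.75,0],[0,0,-10,0,0,-0.75,0],[0,0,-10,0,0,-0.75,0],[0,0,-10,0,0,-0.75,0],[0,0,-10,0,0,-0.75,0],[0,0,-10,0,0,-0.75,0]])

```text
t: 12.88
eef_pos: [596.3, 236.4, 229.1]
tcp_rot: [3.141, -0.002, 1.017]
ft_force: [1.5, 3.0, 2.4]
opening: 0.19
grip_force: 30.1
```

Call:
jog_arm(motion=[[0,0,-10,0,0,-0.75,0],[0,0,-10,0,0,-0.75,0],[0,0,-4,0,0,-0.75,0],[0,0,0,0,0,-0.5,0]])

```text
t: 13.38
eef_pos: [595.7, 236.3, 231.1]
tcp_rot: [-3.141, -0.001, 1.431]
ft_force: [-1.8, 3.4, -1.2]
opening: 0.187
grip_force: 30.0
```

Call:
jog_arm(motion=[[0,0,-3,0,0,-1,0],[0,0,0,0,0,-2,0],[0,0,0,0,0,-3,0],[0,0,0,0,0,0,0]])

```text
t: 13.88
eef_pos: [595.7, 236.4, 236.8]
tcp_rot: [-3.141, -0.001, 1.482]
ft_force: [-0.1, 5.6, -3.8]
opening: 0.185
grip_force: 30.0
```

Call:
jog_arm(motion=[[0,0,0,0,0,-10,0],[0,0,0,0,0,-20,0],[0,0,0,0,0,-30,0],[0,0,0,0,0,-30,0],[0,0,0,0,0,-10,0]])

```text
t: 14.5
eef_pos: [596.1, 235.7, 338.6]
tcp_rot: [3.14, -0.0, 1.483]
ft_force: [-0.7, 0.6, -2.9]
opening: 0.192
grip_force: 30.0
```

Call:
jog_arm(motion=[[0,0,0,-20,6,0,0],[0,0,0,-40,11,0,0],[0,0,0,-40,11,0,0],[0,0,0,-40,11,0,0],[0,0,0,-40,11,0,0],[0,0,0,-40,11,0,0],[0,0,0,-40,12,0,0],[0,0,0,-20,6,0,0],[0,0,0,0,0,0,0]])

```text
t: 15.62
eef_pos: [650.2, -51.4, 336.0]
tcp_rot: [-3.14, -0.0, 1.481]
ft_force: [-0.9, 0.8, -2.1]
opening: 0.189
grip_force: 30.0
```

```bash
python3 - <<'E'
from h import *
c=env.read_camera("top");save(c,"top2");W=cloud(c)
P=near(W,(596,236),130,100,125);print(rect(P))
P=near(W,(500,-210),60,40,60);print("box edge",np.nanmax(P[:,1]))
to(650,-50,137);print(env.state()["ft_force"])
P=near(W,(472,57),60,28,42);print(rect(P))
cv2.imwrite("pics/t2.png",cv2.resize(c["color"][110:300,90:340,::-1],None,fx=3,fy=3))
E
```

```text
('n', 503, 'rect', array([593.4, 235.1]), array([191.2, 191.5]), 0.9, 'circ', array([594.4, 234.7]), 97.8, 'z', array([101.2, 106.9, 112.4]))
box edge -206.68094720175952
at [650.1 -50.2 336.3] 1.483 j6 -0.09 shift [ 2.000e-01 -1.000e-01  1.993e+02]
[ 0.49807704  0.98372613 -1.89620285]Traceback (most recent call last):
  File "<stdin>", line 6, in <module>
  File "h.py", line 23, in rect
    return "n",len(P),"rect",np.round(c,1),np.round(s,1),round(a,1),"circ",np.round(cc,1),round(r,1),"z",np.round(np.percentile(P[:,2],[5,50,95]),1)
                                                                                                                  ~~~~~~~~~~~~~^^^^^^^^^^^^^^^^^^
    return _quantile_unchecked(
        a, q, axis, out, overwrite_input, method, keepdims, weights)
    return _ureduce(a,
                    func=_quantile_ureduce_func,
    ...<5 lines>...
                    overwrite_input=overwrite_input,
                    method=method)
    r = func(a, **kwargs)
    result = _quantile(arr,
                       quantiles=q,
    ...<2 lines>...
                       out=out,
                       weights=wgt)
    slices_having_nans = np.isnan(arr[-1, ...])
                                  ~~~^^^^^^^^^
IndexError: index -1 is out of bounds for axis 0 with size 0
```

```bash
python3 - <<'E'
import cv2
cv2.imwrite("pics/t2.png",cv2.resize(cv2.imread("pics/top2.png")[110:300,90:340],None,fx=3,fy=3))
from h import *
c,W=find("scene",["tray","tape_small","eraser","jar_a"])
E
```

```text
scene tray 0.9 (203, 224) [471.  45.   4.]
scene tape_small 0.54 (224, 248) [453. -81.  -2.]
scene jar_a 0.74 (160, 201) [393. 157.  83.]
scene jar_a 0.65 (248, 240) [ 480. -161.   75.]
scene jar_a 0.59 (142, 187) [398. 272.  73.]
scene jar_a 0.26 (202, 222) [471.  47.  13.]
```

View pics/t2.png

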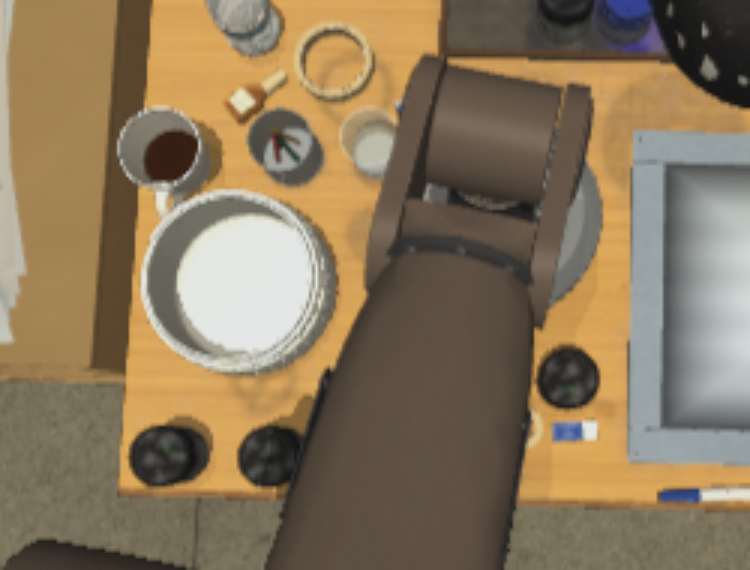

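The top view shows the tub open and empty at crop (235,280). The arm holds the lid over clear desk, and the jars haven't moved. I'll lower the lid now.

Call:
jog_arm(motion=[[0,0,0,0,0,30,0],[0,0,0,0,0,50,0],[0,0,0,0,0,50,0],[0,0,0,0,0,40,0],[0,0,0,0,0,18,0],[0,0,0,0,0,5,0],[0,0,0,0,0,0,0]])

```text
t: 16.8
eef_pos: [650.9, -49.8, 145.3]
tcp_rot: [3.14, 0.0, 1.484]
ft_force: [-0.7, 0.4, -2.2]
opening: 0.186
grip_force: 30.0
```

Call:
jog_arm(motion=[[0,0,0,0,0,2,0],[0,0,0,0,0,2,0],[0,0,0,0,0,0,0]])

```text
t: 17.18
eef_pos: [650.4, -49.9, 140.4]
tcp_rot: [3.141, -0.0, 1.484]
ft_force: [0.6, 0.4, -1.8]
opening: 0.188
grip_force: 30.0
```

Call:
jog_arm(motion=[[0,0,0,0,0,1.5,0],[0,0,0,0,0,1,0],[0,0,0,0,0,0,0]])

```text
t: 17.55
eef_pos: [650.4, -50.0, 138.0]
tcp_rot: [3.141, 0.0, 1.484]
ft_force: [-0.4, -2.5, 2.1]
opening: 0.186
grip_force: 30.0
```

Call:
jog_arm(motion=[[0,0,0,0,0,1,0],[0,0,0,0,0,0,0]])

```text
t: 17.8
eef_pos: [650.5, -50.1, 137.2]
tcp_rot: [3.141, 0.0, 1.484]
ft_force: [-2.0, -2.8, 6.0]
opening: 0.186
grip_force: 30.0
```

Call:
jog_arm(motion=[[0,0,0,0,0,0,40],[0,0,0,0,0,0,50],[0,0,0,0,0,0,50],[0,0,0,0,0,-20,50],[0,0,0,0,0,-40,60],[0,0,0,0,0,-40,95],[0,0,0,-33,-49,0,95],[0,0,0,-33,-49,0,95],[0,0,0,-34,-49,0,95],[0,0,0,0,0,0,95]])

```text
t: 19.05
eef_pos: [492.7, -137.8, 237.0]
tcp_rot: [-3.141, -0.0, 1.481]
ft_force: [-0.3, -0.1, 0.8]
opening: 0.996
grip_force: 0.0
```

```bash
python3 - <<'E'
from h import *
c=env.read_camera("wrist");W=cloud(c);save(c,"w3")
for xy,r,a,b in[((495,-137),55,80,95),((445,-96),60,8,30)]:
    P=near(W,xy,r,a,b);print(rect(P)) if len(P)>3 else 0
to(495,-137,137,np.pi/2)
c=env.read_camera("top");W=cloud(c);print("lid",rect(near(W,(650,-50),120,50,75)), rect(near(W,(650,-50),70,76,95)))
print("jarC",rect(near(W,(495,-137),50,80,95)))
E
```

```text
('n', 4799, 'rect', array([ 496.2, -133.7]), array([66.7, 66.3]), 86.8, 'circ', array([ 496.2, -134.1]), 33.9, 'z', array([86.5, 88.1, 89.2]))
('n', 2137, 'rect', array([ 444.4, -105.2]), array([88.5, 80.8]), 45.2, 'circ', array([ 453.8, -108.5]), 50.9, 'z', array([12.1, 18.8, 20.6]))
at [ 494.5 -137.4  237.2] 1.482 j6 -0.31 shift [  0.5   0.4 100.2]
  turn wz -5.1 then shift [  0.4   0.5 100.2] j6 after -0.4
lid ('n', 1796, 'rect', array([648.3, -49.3]), array([167.9, 182.5]), 46.6, 'circ', array([646.9, -51.9]), 92.0, 'z', array([50.9, 54.7, 59.5])) ('n', 127, 'rect', array([648.4, -54.1]), array([88. , 17.9]), 85.5, 'circ', array([650.1, -54.2]), 44.1, 'z', array([76.5, 79.8, 83.6]))Traceback (most recent call last):
  File "<stdin>", line 7, in <module>
  File "h.py", line 23, in rect
    return "n",len(P),"rect",np.round(c,1),np.round(s,1),round(a,1),"circ",np.round(cc,1),round(r,1),"z",np.round(np.percentile(P[:,2],[5,50,95]),1)
                                                                                                                  ~~~~~~~~~~~~~^^^^^^^^^^^^^^^^^^
    return _quantile_unchecked(
        a, q, axis, out, overwrite_input, method, keepdims, weights)
    return _ureduce(a,
                    func=_quantile_ureduce_func,
    ...<5 lines>...
                    overwrite_input=overwrite_input,
                    method=method)
    r = func(a, **kwargs)
    result = _quantile(arr,
                       quantiles=q,
    ...<2 lines>...
                       out=out,
                       weights=wgt)
    slices_having_nans = np.isnan(arr[-1, ...])
                                  ~~~^^^^^^^^^
IndexError: index -1 is out of bounds for axis 0 with size 0
```

View pics/w3.png

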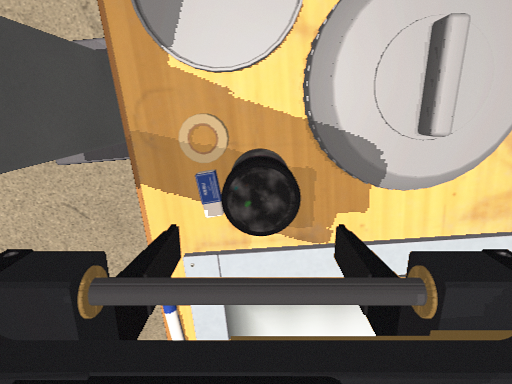

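The wrist view shows the lid flat with its bar up at (440,75), and the jar centred at (261,195). The tape is at (204,137) and the eraser at (209,193). I'll descend on the jar.

Call:
jog_arm(motion=[[0,0,-5,1,1.5,40,95],[0,0,0,0,0,40,95],[0,0,0,0,0,20,95],[0,0,0,0,0,0,70],[0,0,0,0,0,0,40],[0,0,0,0,0,0,40],[0,0,0,0,0,0,40],[0,0,0,0,0,0,40]])

```text
t: 20.15
eef_pos: [497.0, -135.9, 137.4]
tcp_rot: [3.14, 0.0, 1.571]
ft_force: [-1.4, 0.9, 7.5]
opening: 0.695
grip_force: 30.0
```

Call:
jog_arm(motion=[[0,0,0,0,0,-3,40],[0,0,0,0,0,-15,40],[0,0,0,0,0,-30,40],[0,0,0,0,0,-40,40],[0,0,0,0,0,-40,40],[0,0,0,0,0,-20,40],[0,0,0,0,0,0,40]])

```text
t: 21.02
eef_pos: [496.9, -135.8, 286.4]
tcp_rot: [3.139, 0.001, 1.571]
ft_force: [-0.6, 0.1, -4.0]
opening: 0.695
grip_force: 30.0
```

```bash
python3 - <<'E'
from h import *
c=env.read_camera("top");W=cloud(c);P=near(W,(595,235),115,107,116);print(rect(P))
c=env.read_camera("scene");W=cloud(c);P=near(W,(595,235),115,107,114);print(rect(P))
to(596,281,280,np.pi/2)
E
```

```text
('n', 249, 'rect', array([596.5, 233.1]), array([187.5, 186.1]), 21.4, 'circ', array([594. , 234.6]), 96.9, 'z', array([107.1, 109.5, 113.4]))
('n', 94, 'rect', array([594. , 233.8]), array([181.4, 184.4]), 84.1, 'circ', array([597.8, 235.5]), 96.4, 'z', array([107.2, 108.4, 110.8]))
at [ 496.4 -135.7  284.3] 1.571 j6 -0.4 shift [416.6  99.7   4.3]
  turn wz 0.0 then shift [416.7  99.6   4.3] j6 after -0.4
```

Call:
jog_arm(motion=[[0,0,0,25,6,0,40],[0,0,0,50,12,0,40],[0,0,0,50,12,0,40],[0,0,0,50,12,0,40],[0,0,0,55,13,0,40],[0,0,0,55,13,0,40],[0,0,0,50,12,0,40],[0,0,0,50,12,0,40],[0,0,0,31.6,7,0,40],[0,0,0,0,0,0,40]])

```text
t: 22.38
eef_pos: [595.3, 282.8, 282.4]
tcp_rot: [-3.139, 0.001, 1.574]
ft_force: [-0.2, 0.1, -4.1]
opening: 0.696
grip_force: 30.0
```

```bash
python3 - <<'E'
from h import *
c=env.read_camera("wrist");W=cloud(c);save(c,"w4")
P=near(W,(595,235),115,107,114);print(rect(P))
# circle LSQ on rim pts
from scipy.optimize import least_squares
f=least_squares(lambda q:np.hypot(P[:,0]-q[0],P[:,1]-q[1])-q[2],[595,235,95],loss="soft_l1");print(f.x)
print(rect(near(W,(595,281),60,140,260)) )
to(595.5,281,280,np.pi/2)
E
```

```text
('n', 3169, 'rect', array([601.1, 240.7]), array([182.9, 192.2]), 31.4, 'circ', array([596.4, 237.9]), 97.6, 'z', array([107.4, 110.1, 111.7]))
[596.330703   238.48643591  90.37350667]
('n', 13191, 'rect', array([596.1, 286.7]), array([76.7, 65.7]), 37.5, 'circ', array([595.3, 293.3]), 44.0, 'z', array([183.4, 233.1, 250.8]))
at [595.2 281.4 282.7] 1.573 j6 0.34 shift [-0.4  0.3  2.7]
  turn wz 0.1 then shift [-0.4  0.3  2.7] j6 after 0.34
```

View pics/w4.png

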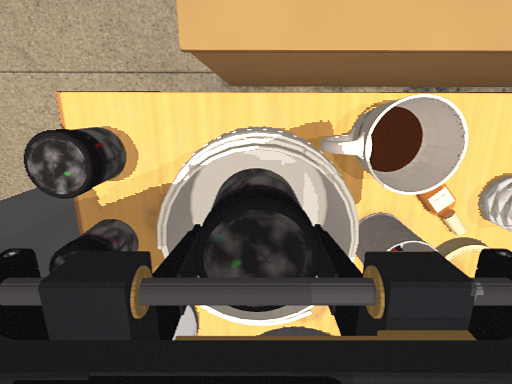

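The jar hangs over the tub at (255,250), inside the rim (roughly columns 160–357). I'll lower it.

Call:
jog_arm(motion=[[0,0,0,0.6,0.7,20,40],[0,0,0,0,0,40,40],[0,0,0,0,0,40,40],[0,0,0,0,0,25,40],[0,0,0,0,0,9,40],[0,0,0,0,0,3,40],[0,0,0,0,0,0,40]])

```text
t: 23.3
eef_pos: [596.7, 281.3, 148.5]
tcp_rot: [3.141, -0.0, 1.571]
ft_force: [-0.5, 0.2, -3.8]
opening: 0.694
grip_force: 30.0
```

Call:
jog_arm(motion=[[0,0,0,0,0,2,40],[0,0,0,0,0,1,40],[0,0,0,0,0,0,40]])

```text
t: 23.68
eef_pos: [596.4, 281.4, 144.9]
tcp_rot: [3.141, -0.0, 1.571]
ft_force: [-0.1, -0.1, -4.6]
opening: 0.695
grip_force: 30.0
```

Call:
jog_arm(motion=[[0,0,0,0,0,2,40],[0,0,0,0,0,1,40],[0,0,0,0,0,0.5,40],[0,0,0,0,0,0,40]])

```text
t: 24.18
eef_pos: [596.3, 281.5, 141.5]
tcp_rot: [3.142, -0.0, 1.571]
ft_force: [-2.5, 0.4, 2.1]
opening: 0.698
grip_force: 30.0
```

Call:
jog_arm(motion=[[0,0,0,0,0,0,75],[0,0,0,0,0,0,84],[0,0,0,0,0,0,84],[0,0,0,0,0,-15,84],[0,0,0,0,0,-35,84],[0,0,0,0,0,-50,84],[0,0,0,-24,-48,0,95],[0,0,0,-24,-48,0,95],[0,0,0,-24,-48,0,95],[0,0,0,-24,-48,0,95]])

```text
t: 25.42
eef_pos: [402.9, 184.7, 242.2]
tcp_rot: [3.14, -0.0, 1.571]
ft_force: [1.2, 0.2, -0.3]
opening: 1.004
grip_force: 0.0
```

Call:
jog_arm(motion=[[0,0,10,0,0,0,95],[0,0,10,0,0,0,95],[0,0,10,0,0,0,95],[0,0,10,0,0,0,95],[0,0,10,0,0,0,95],[0,0,10,0,0,0,95],[0,0,0,0,0,0,95]])

```text
t: 26.3
eef_pos: [404.6, 185.4, 242.0]
tcp_rot: [3.141, -0.001, 0.525]
ft_force: [0.6, -0.2, -0.5]
opening: 1.0
grip_force: 0.0
```

```bash
python3 - <<'E'
from h import *
c=env.read_camera("wrist");W=cloud(c);save(c,"w5")
P=near(W,(404,186),50,80,95);print("jarB",rect(P))
c,W=find("scene",["jar_a","tape_small","tray"])
P=near(W,(596,281),50,80,97);print("in tub",rect(P))
to(404,186,137,np.pi/6)
E
```

```text
jarB ('n', 4609, 'rect', array([404.6, 189. ]), array([66.8, 66. ]), 30.7, 'circ', array([404.5, 188.6]), 33.8, 'z', array([86.3, 88. , 89.1]))
scene jar_a 0.6 (186, 166) [574. 257.  80.]
scene jar_a 0.57 (143, 184) [403. 271.  85.]
scene tape_small 0.48 (220, 253) [422. -99.  15.]
scene tape_small 0.19 (190, 228) [425.  51.  14.]
scene tray 0.69 (191, 228) [426.  50.  13.]
in tub ('n', 216, 'rect', array([597.1, 285.7]), array([85.4, 66.3]), 80.3, 'circ', array([600.7, 285.1]), 43.9, 'z', array([81.3, 88.8, 92.6]))
at [404.4 185.4 241.4] 0.526 j6 1.33 shift [ -0.   -0.8 104.4]
  turn wz 0.1 then shift [ -0.   -0.8 104.4] j6 after 1.33
```

Call:
jog_arm(motion=[[0,0,0,1,-1.5,40,95],[0,0,0,0,0,40,95],[0,0,0,0,0,24,95],[0,0,0,0,0,0,70],[0,0,0,0,0,0,40],[0,0,0,0,0,0,40],[0,0,0,0,0,0,40],[0,0,0,0,0,0,40]])

```text
t: 27.55
eef_pos: [404.8, 187.3, 138.1]
tcp_rot: [3.141, -0.002, 0.524]
ft_force: [-1.1, 0.6, 9.1]
opening: 0.679
grip_force: 30.0
```

Call:
jog_arm(motion=[[0,0,0,0,0,-3,40],[0,0,0,0,0,-15,40],[0,0,0,0,0,-30,40],[0,0,0,0,0,-40,40],[0,0,0,0,0,-40,40],[0,0,0,0,0,-20,40],[0,0,0,0,0,0,40]])

```text
t: 28.42
eef_pos: [404.5, 187.1, 286.1]
tcp_rot: [3.141, -0.002, 0.524]
ft_force: [-1.1, 0.5, -4.8]
opening: 0.683
grip_force: 30.0
```

```bash
python3 - <<'E'
from h import *
to(596-39.8,236-23,280,np.pi/6)
E
```

```text
at [404.5 187.1 286.1] 0.524 j6 1.33 shift [144.3  53.5   6.1]
  turn wz 0.0 then shift [144.3  53.5   6.1] j6 after 1.33
```

Call:
jog_arm(motion=[[0,0,0,24,9,0,40],[0,0,0,48,18,0,40],[0,0,0,48,18,0,40],[0,0,0,24.3,8.5,0,40],[0,0,0,0,0,20,40],[0,0,0,0,0,40,40],[0,0,0,0,0,40,40],[0,0,0,0,0,28,40],[0,0,0,0,0,9,40],[0,0,0,0,0,0,40]])

```text
t: 29.68
eef_pos: [556.0, 212.9, 147.5]
tcp_rot: [-3.141, 0.002, 0.524]
ft_force: [0.5, 0.1, -4.4]
opening: 0.683
grip_force: 30.0
```

Call:
jog_arm(motion=[[0,0,0,0,0,2,40],[0,0,0,0,0,1,40],[0,0,0,0,0,1,40],[0,0,0,0,0,0,40]])

```text
t: 30.18
eef_pos: [556.2, 213.0, 144.4]
tcp_rot: [3.142, -0.0, 0.524]
ft_force: [0.5, 0.8, -3.8]
opening: 0.68
grip_force: 30.0
```

Call:
jog_arm(motion=[[0,0,0,0,0,1.5,40],[0,0,0,0,0,0.7,40],[0,0,0,0,0,0.5,40],[0,0,0,0,0,0,40]])

```text
t: 30.68
eef_pos: [556.4, 213.1, 142.1]
tcp_rot: [3.141, -0.001, 0.524]
ft_force: [-1.4, 0.2, 5.4]
opening: 0.68
grip_force: 30.0
```

Call:
jog_arm(motion=[[0,0,0,0,0,0,75],[0,0,0,0,0,0,84],[0,0,0,0,0,0,84],[0,0,0,0,0,-15,84],[0,0,0,0,0,-35,84],[0,0,0,0,0,-50,84],[0,0,0,-22.5,-38.8,0,95],[0,0,0,-22.5,-38.8,0,95],[0,0,0,-22.5,-38.8,0,95],[0,0,0,-22.5,-38.8,0,95]])

```text
t: 31.92
eef_pos: [399.5, 302.9, 242.6]
tcp_rot: [-3.142, -0.001, 0.524]
ft_force: [0.1, 0.3, -0.4]
opening: 1.0
grip_force: 0.0
```

Call:
jog_arm(motion=[[0,0,0,0,0,0,95],[0,0,0,0,0,0,95]])

```text
t: 32.17
eef_pos: [401.1, 302.5, 242.3]
tcp_rot: [3.142, -0.002, 0.524]
ft_force: [-0.1, 0.1, -0.0]
opening: 0.994
grip_force: 0.0
```

```bash
python3 - <<'E'
from h import *
c=env.read_camera("wrist");W=cloud(c);save(c,"w6")
P=near(W,(401,302),50,80,95);print("jarA",rect(P))
c=env.read_camera("top");W=cloud(c);save(c,"top6")
for xy in((596,281),(556,213)):print("in tub",rect(near(W,xy,38,82,97)))
to(401,302,137,np.pi/6)
E
```

```text
jarA ('n', 4610, 'rect', array([401.9, 306.9]), array([67.3, 66.3]), 31.8, 'circ', array([401.9, 306.6]), 33.9, 'z', array([86.2, 88. , 89.1]))
in tub ('n', 328, 'rect', array([592.9, 279.6]), array([65.1, 66.4]), 59.1, 'circ', array([593.5, 279.6]), 34.0, 'z', array([85.6, 90.8, 94.6]))
in tub ('n', 328, 'rect', array([553.5, 210.1]), array([62.8, 65.3]), 2.0, 'circ', array([554.3, 211.1]), 33.9, 'z', array([86.4, 90.6, 94.6]))
at [401.5 302.  241.8] 0.523 j6 1.56 shift [ -0.4  -0.2 104.8]
  turn wz -0.0 then shift [ -0.4  -0.2 104.8] j6 after 1.56
```

Call:
jog_arm(motion=[[0,0,0,1,-1.7,40,95],[0,0,0,0,0,40,95],[0,0,0,0,0,24,95],[0,0,0,0,0,0,70],[0,0,0,0,0,0,40],[0,0,0,0,0,0,40],[0,0,0,0,0,0,40],[0,0,0,0,0,0,40]])

```text
t: 33.28
eef_pos: [401.1, 304.6, 138.4]
tcp_rot: [3.142, -0.002, 0.524]
ft_force: [0.3, 0.4, 7.5]
opening: 0.688
grip_force: 30.0
```

Call:
jog_arm(motion=[[0,0,0,0,0,-3,40],[0,0,0,0,0,-15,40],[0,0,0,0,0,-30,40],[0,0,0,0,0,-40,40],[0,0,0,0,0,-40,40],[0,0,0,0,0,-20,40],[0,0,0,0,0,0,40]])

```text
t: 34.15
eef_pos: [400.7, 304.3, 287.2]
tcp_rot: [-3.142, -0.003, 0.524]
ft_force: [0.3, -0.2, -4.2]
opening: 0.688
grip_force: 30.0
```

```bash
python3 - <<'E'
from h import *
to(596+39.8,236-23,280,-np.pi/6)
E
```

```text
at [400.7 304.3 287.2] 0.524 j6 1.57 shift [157.9 196.7   7.2]
  turn wz 60.0 then shift [249.3 -38.5   7.2] j6 after 2.61
```

Call:
jog_arm(motion=[[0,0,0,13,16.4,0,40],[0,0,0,26.3,32.8,0,40],[0,0,0,26.3,32.8,0,40],[0,0,0,26.3,32.8,0,40],[0,0,0,26.3,32.8,0,40],[0,0,0,26.3,32.8,0,40],[0,0,0,13.4,16.3,0,40]])

```text
t: 35.02
eef_pos: [638.1, 210.9, 283.2]
tcp_rot: [-3.141, 0.002, 0.522]
ft_force: [0.1, -0.3, -4.0]
opening: 0.687
grip_force: 30.0
```

Call:
jog_arm(motion=[[0,0,10,0,0,0,40],[0,0,10,0,0,0,40],[0,0,10,0,0,0,40],[0,0,10,0,0,0,40],[0,0,10,0,0,0,40],[0,0,10,0,0,0,40],[0,0,0,0,0,0,40]])

```text
t: 35.9
eef_pos: [636.3, 212.1, 283.8]
tcp_rot: [3.14, 0.002, -0.523]
ft_force: [0.6, 0.0, -4.2]
opening: 0.688
grip_force: 30.0
```

```bash
python3 - <<'E'
from h import *
to(596+39.8,236-23,280,-np.pi/6)
c=env.read_camera("wrist");save(c,"w7")
E
```

```text
at [636.3 212.1 283.8] -0.523 j6 2.32 shift [-0.9 -0.5  3.8]
  turn wz 0.1 then shift [-0.9 -0.5  3.8] j6 after 2.32
```

View pics/w7.png

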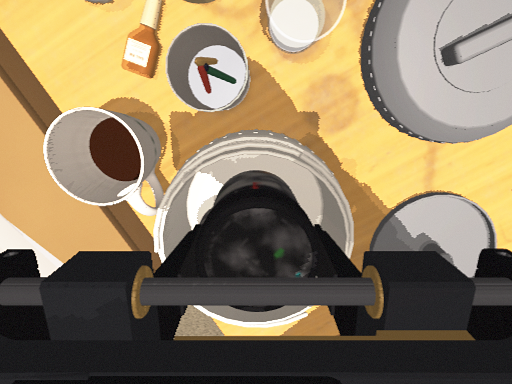

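The wrist view shows the third jar over the tub's free sector at (258,245), inside the rim. The tin at (207,65) and the mug at (90,150) are clear. I'll lower it.

Call:
jog_arm(motion=[[0,0,0,-0.9,-0.5,20,40],[0,0,0,0,0,40,40],[0,0,0,0,0,40,40],[0,0,0,0,0,26,40],[0,0,0,0,0,9,40],[0,0,0,0,0,2,40],[0,0,0,0,0,1,40],[0,0,0,0,0,0,40]])

```text
t: 36.95
eef_pos: [635.6, 214.0, 148.5]
tcp_rot: [-3.14, -0.001, -0.523]
ft_force: [0.0, -0.1, -3.1]
opening: 0.688
grip_force: 30.0
```

Call:
jog_arm(motion=[[0,0,0,0,0,1,40],[0,0,0,0,0,1,40],[0,0,0,0,0,0,40]])

```text
t: 37.33
eef_pos: [635.2, 213.9, 145.5]
tcp_rot: [-3.142, 0.0, -0.523]
ft_force: [-0.1, -0.9, -1.5]
opening: 0.689
grip_force: 30.0
```

Call:
jog_arm(motion=[[0,0,0,0,0,2,40],[0,0,0,0,0,0.7,40],[0,0,0,0,0,0.5,40],[0,0,0,0,0,0,40]])

```text
t: 37.83
eef_pos: [635.4, 213.8, 142.6]
tcp_rot: [-3.141, -0.0, -0.523]
ft_force: [-0.2, -0.2, 0.5]
opening: 0.682
grip_force: 30.0
```

Call:
jog_arm(motion=[[0,0,0,0,0,0.5,40],[0,0,0,0,0,0,75],[0,0,0,0,0,0,84],[0,0,0,0,0,0,84],[0,0,0,0,0,-15,84],[0,0,0,0,0,-35,84],[0,0,0,0,0,-60,84],[0,0,0,-17,45,0,84],[0,0,0,-17,45,0,60],[0,0,0,-17,45,0,50]])

```text
t: 39.08
eef_pos: [522.4, 121.7, 252.9]
tcp_rot: [-3.141, -0.001, -0.523]
ft_force: [0.6, 0.4, 0.1]
opening: 0.725
grip_force: 0.0
```

Call:
jog_arm(motion=[[0,0,0,-17,45,0,50],[0,0,0,-17,45,0,50],[0,0,0,0,0,0,50]])

```text
t: 39.45
eef_pos: [447.5, 60.3, 253.0]
tcp_rot: [-3.141, -0.001, -0.525]
ft_force: [-0.2, 0.2, 0.1]
opening: 0.529
grip_force: 0.0
```

```bash
python3 - <<'E'
from h import *
c,W=find("wrist",["tray"]);save(c,"w8")
for d in range(1):
    P=near(W,(455,55),110,28,42);print("hub",rect(P)) if len(P)>3 else 0
c,W=find("scene",["tray","tape_small","eraser"])
P=near(W,(455,55),90,28,42);print("hub",rect(P)) if len(P)>3 else 0
c=env.read_camera("top");W=cloud(c);save(c,"top8")
P=near(W,(455,55),90,28,42);print("hub",rect(P)) if len(P)>3 else 0
for xy in((596,281),(556,213),(636,213)):print("in tub",rect(near(W,xy,38,82,97)))
to(450,55,91)
E
```

```text
wrist tray 0.64 (264, 190) [437.  57.  25.]
hub ('n', 384, 'rect', array([427. ,  61.7]), array([23.2, 23.1]), 87.0, 'circ', array([427.1,  61.7]), 11.9, 'z', array([34.6, 36.6, 37.7]))
scene tray 0.84 (189, 228) [421.  54.  13.]
scene tape_small 0.53 (225, 251) [ 437. -103.   17.]
scene eraser 0.7 (210, 163) [641. 200.  89.]
scene eraser 0.62 (238, 260) [ 444. -153.   11.]
hub ('n', 34, 'rect', array([428.2,  58.5]), array([21.8, 19.1]), 51.2, 'circ', array([428.6,  58.5]), 11.6, 'z', array([29.1, 33.1, 36.5]))
in tub ('n', 330, 'rect', array([593. , 279.4]), array([64.9, 65.5]), 22.6, 'circ', array([593. , 279.2]), 33.7, 'z', array([85.5, 90.1, 94.3]))
in tub ('n', 330, 'rect', array([553.6, 210.6]), array([63. , 66.3]), 1.4, 'circ', array([554.4, 211.5]), 34.1, 'z', array([85.8, 90.6, 94.4]))
in tub ('n', 329, 'rect', array([635.4, 211. ]), array([66.3, 65.3]), 47.1, 'circ', array([635.8, 210.9]), 33.9, 'z', array([86. , 90.4, 94.4]))
at [449.7  61.9 251.7] -0.523 j6 2.08 shift [  3.7   5.8 160.7]
```

View pics/w8.png

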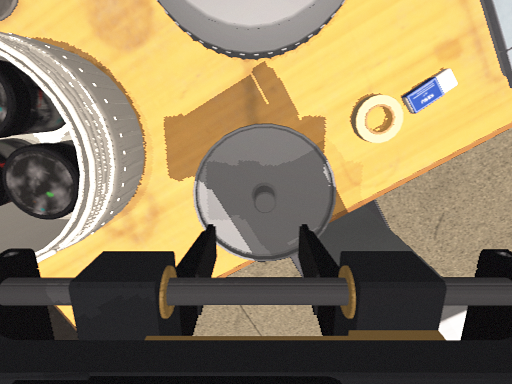

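The wrist view shows the tray at (264,190), shifted about 45 mm toward the robot by the knock, with its hub at (265,199). The tape is at (377,118), the eraser at (430,92), and the jars are standing in the tub. I'll take the tray by its hub.

Call:
jog_arm(motion=[[0,0,0,-18.4,12.8,0,50],[0,0,0,0,0,50,50],[0,0,0,0,0,50,50],[0,0,0,0,0,40,50],[0,0,0,0,0,20,50],[0,0,0,0,0,5.5,50],[0,0,0,0,0,0,50]])

```text
t: 40.67
eef_pos: [427.1, 59.8, 86.3]
tcp_rot: [3.142, 0.0, -0.523]
ft_force: [-0.4, 0.6, 0.3]
opening: 0.527
grip_force: 0.0
```

Call:
jog_arm(motion=[[0,0,0,0,0,0,20],[0,0,0,0,0,0,0],[0,0,0,0,0,0,0],[0,0,0,0,0,0,0],[0,0,0,0,0,0,0]])

```text
t: 41.3
eef_pos: [427.1, 59.6, 86.7]
tcp_rot: [-3.141, -0.001, -0.523]
ft_force: [-0.4, 0.1, 7.0]
opening: 0.242
grip_force: 30.0
```

Call:
jog_arm(motion=[[0,0,0,0,0,-5,0],[0,0,0,0,0,-20,0],[0,0,0,0,0,-40,0],[0,0,0,0,0,-40,0],[0,0,0,0,0,-40,0],[0,0,0,0,0,-20,0],[0,0,0,4.8,-20,0,0],[0,0,0,9.7,-39.5,0,0],[0,0,0,9.7,-39.5,0,0],[0,0,0,9.7,-39.5,0,0]])

```text
t: 42.55
eef_pos: [526.5, 164.6, 249.8]
tcp_rot: [3.141, 0.001, -0.523]
ft_force: [-0.0, -0.5, -1.1]
opening: 0.239
grip_force: 30.0
```

Call:
jog_arm(motion=[[0,0,0,9.7,-39.5,0,0],[0,0,0,9.7,-39.5,0,0],[0,0,0,4.9,-19.8,0,0],[0,0,0,0,0,0,0]])

```text
t: 43.05
eef_pos: [596.2, 237.6, 249.0]
tcp_rot: [3.14, 0.002, -0.522]
ft_force: [0.0, 0.0, -1.5]
opening: 0.239
grip_force: 30.0
```

```bash
cat >> h.py <<'E'
def circ(P,r):
    from scipy.optimize import least_squares
    f=least_squares(lambda q:np.hypot(P[:,0]-q[0],P[:,1]-q[1])-q[2],[*P[:,:2].mean(0),r],loss="soft_l1");return np.round(f.x,1),len(P)
E
python3 - <<'E'
from h import *
to(596,236,181)
c=env.read_camera("wrist");save(c,"w9");W=cloud(c)
s=env.state();z0=s["eef_pos"][2]-86.5
P=near(W,(596,236),100,z0-15,z0+25)
print("tray",rect(P));print(circ(near(W,(596,236),100,z0+10,z0+18),80))
P=near(W,(596,236),110,106,114);print("rim",circ(P,90),rect(P))
c=env.read_camera("top");W=cloud(c);P=near(W,(596,236),95,z0+8,z0+20);print("top tray",rect(P));P=near(W,(596,236),110,106,114);print("top rim",circ(P,90))
c=env.read_camera("scene");save(c,"sc9");W=cloud(c);P=near(W,(596,236),95,z0+8,z0+20);print("sc tray",rect(P));P=near(W,(596,236),110,106,114);print("sc rim",circ(P,90))
E
```

```text
at [596.2 237.6 249. ] -0.522 j6 2.37 shift [ 0.7  1.5 68. ]
tray ('n', 33819, 'rect', array([603. , 232.7]), array([149.5, 149.7]), 14.3, 'circ', array([594.5, 237.6]), 82.3, 'z', array([165. , 166.2, 177. ]))
(array([594.8, 237.5,  79.3]), 3559)
rim (array([582.9, 244.5, 103.9]), 2002) ('n', 2002, 'rect', array([655. , 206.1]), array([177.9,  56.6]), 61.8, 'circ', array([630. , 219.5]), 89.0, 'z', array([106.5, 110. , 111.7]))
top tray ('n', 96, 'rect', array([597.4, 188.6]), array([159.8,  71.9]), 8.0, 'circ', array([592.4, 224.2]), 79.9, 'z', array([172.3, 174.9, 179.2]))
top rim (array([594. , 234.3,  90.3]), 148)
sc tray ('n', 150, 'rect', array([588.9, 227.6]), array([153.3, 162. ]), 48.7, 'circ', array([595.4, 232.3]), 84.6, 'z', array([171.5, 174.2, 178.4]))
sc rim (array([596.6, 234.6,  90. ]), 91)
```

View pics/w9.png

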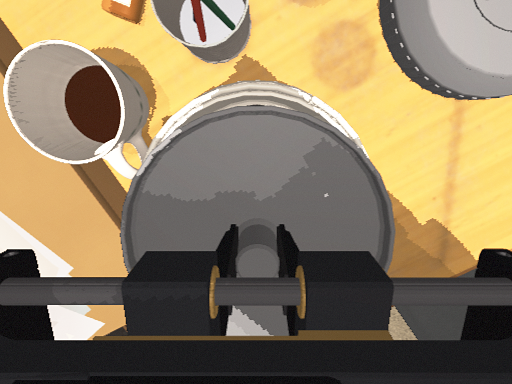

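The wrist view shows the tray held level at (258,190), concentric with the tub rim below. I'll lower it gently.

Call:
jog_arm(motion=[[0,0,0,2,0.6,10,0],[0,0,0,0,0,20,0],[0,0,0,0,0,10,0],[0,0,0,0,0,5,0],[0,0,0,0,0,0,0]])

```text
t: 43.82
eef_pos: [597.3, 234.4, 206.3]
tcp_rot: [-3.142, 0.0, -0.523]
ft_force: [-0.1, -0.3, -0.5]
opening: 0.243
grip_force: 30.0
```

Call:
jog_arm(motion=[[0,0,0,0,0,5,0],[0,0,0,0,0,5,0],[0,0,0,0,0,5,0],[0,0,0,0,0,0,0]])

```text
t: 44.32
eef_pos: [597.2, 234.5, 190.8]
tcp_rot: [3.141, 0.001, -0.523]
ft_force: [-0.1, -1.0, -1.4]
opening: 0.243
grip_force: 30.0
```

Call:
jog_arm(motion=[[0,0,0,-0.5,-1.2,3,0],[0,0,0,0,0,3,0],[0,0,0,0,0,2,0],[0,0,0,0,0,0,0]])

```text
t: 44.82
eef_pos: [597.4, 235.8, 183.1]
tcp_rot: [3.141, 0.0, -0.523]
ft_force: [-0.7, 0.6, -0.6]
opening: 0.243
grip_force: 30.0
```

Call:
jog_arm(motion=[[0,0,0,0,0,1.5,0],[0,0,0,0,0,1,0],[0,0,0,0,0,0,0]])

```text
t: 45.2
eef_pos: [597.4, 235.8, 180.7]
tcp_rot: [-3.142, 0.0, -0.523]
ft_force: [0.7, -0.3, -1.8]
opening: 0.241
grip_force: 30.0
```

Call:
jog_arm(motion=[[0,0,0,0,0,1,0],[0,0,0,0,0,1,0],[0,0,0,0,0,0,0]])

```text
t: 45.58
eef_pos: [597.4, 235.8, 178.7]
tcp_rot: [3.142, 0.0, -0.523]
ft_force: [-0.0, 0.5, -1.2]
opening: 0.24
grip_force: 30.0
```

Call:
jog_arm(motion=[[0,0,0,0,0,0.6,0],[0,0,0,0,0,0,0]])

```text
t: 45.82
eef_pos: [597.5, 235.8, 178.5]
tcp_rot: [-3.141, -0.0, -0.523]
ft_force: [-0.8, 0.0, 3.5]
opening: 0.245
grip_force: 30.0
```

Call:
jog_arm(motion=[[0,0,0,0,0,0,40],[0,0,0,0,0,0,45],[0,0,0,0,0,0,45],[0,0,0,0,0,-20,45],[0,0,0,0,0,-40,45],[0,0,0,0,0,-40,45],[0,0,0,0,0,0,45]])

```text
t: 46.7
eef_pos: [598.2, 236.0, 281.3]
tcp_rot: [-3.138, -0.004, -0.523]
ft_force: [0.6, -0.5, -0.5]
opening: 0.474
grip_force: 0.0
```

```bash
python3 - <<'E'
from h import *
c=env.read_camera("wrist");save(c,"w10");W=cloud(c)
P=near(W,(596,236),72,88,102);A=np.c_[P[:,:2]-[596,236],np.ones(len(P))];print("plane",np.round(np.linalg.lstsq(A,P[:,2],rcond=None)[0],4),len(P))
print("hub",rect(near(W,(596,236),30,122,134)))
print("rim",circ(near(W,(596,236),100,103.5,107.5),80))
c,W=find("top",["tape_small","eraser","tray"]);save(c,"top10")
print("tape",rect(near(W,(440,-100),33,12,25)));print("hub",rect(near(W,(594,234),30,120,134)))
c,W=find("scene",["tape_small","eraser"])
print("tape",rect(near(W,(440,-100),33,12,25)))
print("hub",rect(near(W,(594,234),30,120,134)))
to(440,-100,250,np.radians(-5))
E
```

```text
plane [ 9.00000e-04 -7.00000e-04  9.55037e+01] 15564
hub ('n', 584, 'rect', array([596. , 235.6]), array([23.3, 23.7]), 84.8, 'circ', array([595.8, 235.7]), 12.1, 'z', array([126.6, 128.3, 129.5]))
rim (array([598.6, 233.8,  82.9]), 3198)
top tape_small 0.6 (262, 252) [442. -84.   1.]
top tray 0.83 (182, 203) [594. 184.  95.]
tape ('n', 116, 'rect', array([ 440.5, -100.5]), array([44.2, 62. ]), 1.2, 'circ', array([440.3, -99.8]), 32.5, 'z', array([13.6, 18. , 21.9]))
hub ('n', 1, 'rect', array([599.3, 222.7]), array([0., 0.]), 0.0, 'circ', array([599.3, 222.7]), 0.0, 'z', array([128.4, 128.4, 128.4]))
scene tape_small 0.52 (224, 251) [ 436. -101.   15.]
scene eraser 0.44 (237, 261) [ 440. -154.   10.]
tape ('n', 116, 'rect', array([435.3, -94.9]), array([62.6, 46.1]), 47.7, 'circ', array([439.8, -99.6]), 32.5, 'z', array([12.6, 16.2, 19.5]))
hub ('n', 26, 'rect', array([598.5, 233.2]), array([23.3, 19.3]), 35.2, 'circ', array([598.2, 233.4]), 12.3, 'z', array([121.6, 124.5, 127.7]))
at [597.4 235.8 277.4] -0.523 j6 2.37 shift [ 31.5 369.5  27.4]
  turn wz -25.0 then shift [-127.5  348.2   27.4] j6 after 1.93
```

Call:
jog_arm(motion=[[0,0,-10,0,0,0,60],[0,0,-10,0,0,0,80],[0,0,-10,0,0,0,80],[0,0,-10,0,0,0,80],[0,0,-10,0,0,0,80],[0,0,-10,0,0,0,80],[0,0,-10,0,0,0,80],[0,0,-10,0,0,0,80],[0,0,-10,0,0,0,80],[0,0,-10,0,0,0,80]])

```text
t: 48.35
eef_pos: [597.4, 235.8, 277.7]
tcp_rot: [-3.141, 0.0, 1.228]
ft_force: [-0.0, -1.1, 0.4]
opening: 0.84
grip_force: 0.0
```

Call:
jog_arm(motion=[[0,0,-10,0,0,0,80],[0,0,-10,0,0,0,80],[0,0,0,-47,-22.5,6.7,80],[0,0,0,-47,-22.5,6.7,80],[0,0,0,-47,-22.5,6.7,80],[0,0,0,-47,-22.5,6.7,80],[0,0,0,-47,-22.5,6.7,80],[0,0,0,-47,-22.5,6.7,80],[0,0,0,-47,-22.5,6.7,80],[0,0,0,0,0,0,80]])

```text
t: 49.6
eef_pos: [438.9, -95.5, 230.8]
tcp_rot: [-3.14, -0.0, 1.567]
ft_force: [-0.1, 0.7, -0.6]
opening: 0.843
grip_force: 0.0
```

```bash
python3 - <<'E'
from h import *
c,W=find("wrist",["tape_small","eraser"]);save(c,"w11")
P=near(W,(441,-92),33,16,24);print("tape",rect(P))
P=near(W,(441,-145),36,9.5,15.5);print("eraser",rect(P))
to(440,-92,84,np.pi/2)
E
```

```text
wrist tape_small 0.85 (258, 163) [440. -71.  19.]
wrist eraser 0.63 (258, 228) [ 440. -145.   13.]
tape ('n', 1266, 'rect', array([442.3, -84.8]), array([49.5, 48.5]), 89.1, 'circ', array([442.1, -84.7]), 24.9, 'z', array([18.2, 19.5, 20.8]))
eraser ('n', 840, 'rect', array([ 439.9, -146. ]), array([21.5, 52.3]), 4.8, 'circ', array([ 440. , -146.1]), 27.1, 'z', array([11.5, 13.1, 14.3]))
at [440.4 -92.9 231.3] 1.571 j6 -0.36 shift [  0.9  -0.4 147.3]
  turn wz 0.0 then shift [  0.9  -0.4 147.3] j6 after -0.36
```

View pics/w11.png

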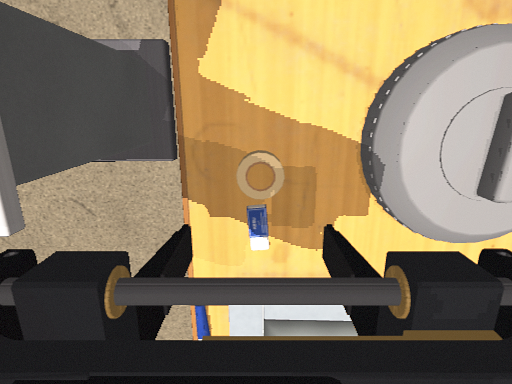

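The wrist view shows the tape at (260,175) and the eraser at (258,228) between the fingers, with the lid well clear on the right. I'll take the tape.

Call:
jog_arm(motion=[[0,0,0,6.4,1.2,30,80],[0,0,0,0,0,40,80],[0,0,0,0,0,40,80],[0,0,0,0,0,30,80],[0,0,0,0,0,9,80],[0,0,0,0,0,0,60],[0,0,0,0,0,0,30],[0,0,0,0,0,0,30],[0,0,0,0,0,0,30],[0,0,0,0,0,0,30]])

```text
t: 51.0
eef_pos: [441.5, -86.9, 83.0]
tcp_rot: [3.14, 0.0, 1.571]
ft_force: [-0.0, -0.3, 8.0]
opening: 0.515
grip_force: 30.0
```

Call:
jog_arm(motion=[[0,0,0,0,0,-3,30],[0,0,0,0,0,-20,30],[0,0,0,0,0,-40,30],[0,0,0,0,0,-40,30],[0,0,0,0,0,-40,30],[0,0,0,0,0,-20,30],[0,0,0,0,0,0,30]])

```text
t: 51.88
eef_pos: [441.4, -86.9, 246.5]
tcp_rot: [3.139, 0.001, 1.571]
ft_force: [-0.2, -0.1, -1.1]
opening: 0.518
grip_force: 30.0
```

```bash
python3 - <<'E'
from h import *
to(596.5,281,240,np.pi/2)
E
```

```text
at [441.4 -86.9 246.5] 1.571 j6 -0.34 shift [367.9 155.2   6.5]
  turn wz 0.0 then shift [367.9 155.1   6.5] j6 after -0.34
```

Call:
jog_arm(motion=[[0,0,0,23,10,0,30],[0,0,0,46,19,0,30],[0,0,0,46,19,0,30],[0,0,0,46,20,0,30],[0,0,0,46,20,0,30],[0,0,0,46,19,0,30],[0,0,0,46,19,0,30],[0,0,0,46,19,0,30],[0,0,0,23,10.5,0,30],[0,0,0,0,0,0,30]])

```text
t: 53.12
eef_pos: [596.5, 282.4, 243.0]
tcp_rot: [-3.139, 0.001, 1.573]
ft_force: [-0.7, -0.9, -0.1]
opening: 0.518
grip_force: 30.0
```

```bash
python3 - <<'E'
from h import *
to(597,281.5,180,np.pi/2)
E
```

```text
at [596.5 282.4 243. ] 1.573 j6 0.34 shift [-0.9  0.5 63. ]
  turn wz 0.1 then shift [-0.9  0.5 63. ] j6 after 0.34
```

Call:
jog_arm(motion=[[0,0,0,0,0.5,15,30],[0,0,0,0,0,25,30],[0,0,0,0,0,15,30],[0,0,0,0,0,5,30],[0,0,0,0,0,0,30]])

```text
t: 53.75
eef_pos: [597.2, 281.0, 185.3]
tcp_rot: [-3.142, -0.0, 1.571]
ft_force: [-0.0, 0.4, -0.3]
opening: 0.521
grip_force: 30.0
```

Call:
jog_arm(motion=[[0,0,0,0,0,2,30],[0,0,0,0,0,0,30]])

```text
t: 54.0
eef_pos: [597.2, 281.3, 183.7]
tcp_rot: [3.141, -0.0, 1.571]
ft_force: [-0.0, 0.2, 0.5]
opening: 0.517
grip_force: 30.0
```

Call:
jog_arm(motion=[[0,0,0,0,0,2,30],[0,0,0,0,0,1.5,30],[0,0,0,0,0,0,30]])

```text
t: 54.38
eef_pos: [597.1, 281.2, 179.7]
tcp_rot: [-3.141, 0.0, 1.571]
ft_force: [-0.8, -0.5, 0.8]
opening: 0.522
grip_force: 30.0
```

Call:
jog_arm(motion=[[0,0,0,0,0,1,30],[0,0,0,0,0,0.6,30],[0,0,0,0,0,0,30]])

```text
t: 54.75
eef_pos: [597.1, 281.2, 178.1]
tcp_rot: [-3.142, -0.0, 1.571]
ft_force: [-0.1, -0.1, -0.6]
opening: 0.517
grip_force: 30.0
```

Call:
jog_arm(motion=[[0,0,0,0,0,0,60],[0,0,0,0,0,0,62],[0,0,0,0,0,0,62],[0,0,0,0,0,-20,62],[0,0,0,0,0,-40,62],[0,0,0,0,0,0,50]])

```text
t: 55.5
eef_pos: [597.9, 281.5, 241.2]
tcp_rot: [3.137, -0.002, 1.571]
ft_force: [-0.5, -0.4, -0.9]
opening: 0.594
grip_force: 0.0
```

Call:
jog_arm(motion=[[0,0,-4.8,-43,-15.7,0,45],[0,0,0,-43,-15.7,0,45],[0,0,0,-43,-15.7,0,45],[0,0,0,-43,-15.7,0,45],[0,0,0,-43,-15.7,0,45],[0,0,0,-43,-15.7,0,45],[0,0,0,-43,-15.7,0,45],[0,0,0,-43,-15.7,0,45],[0,0,0,-43,-15.7,0,45],[0,0,0,-10,-15.7,0,45]])

```text
t: 56.75
eef_pos: [469.7, -128.2, 237.6]
tcp_rot: [-3.141, -0.0, 1.653]
ft_force: [0.7, 1.2, 1.0]
opening: 0.476
grip_force: 0.0
```

Call:
jog_arm(motion=[[0,0,0,0,0,0,45],[0,0,0,0,0,0,45]])

```text
t: 57.0
eef_pos: [470.6, -125.6, 238.1]
tcp_rot: [3.141, -0.0, 1.656]
ft_force: [0.3, -0.2, -0.1]
opening: 0.472
grip_force: 0.0
```

```bash
python3 - <<'E'
from h import *
c,W=find("wrist",["eraser"]);save(c,"w12")
P=near(W,(441,-145),36,9.5,15.5);print("eraser",rect(P))
c=env.read_camera("top");W=cloud(c);save(c,"top12")
to(440,-148,82,np.radians(94.8))
E
```

```text
wrist eraser 0.94 (227, 196) [ 439. -143.   13.]
eraser ('n', 884, 'rect', array([ 439.7, -146. ]), array([21.3, 52.3]), 4.0, 'circ', array([ 440., -146.]), 27.0, 'z', array([11.5, 13.1, 14.3]))
at [ 470.8 -125.5  238.1] 1.656 j6 -0.48 shift [-19.8 -32.6 156.1]
  turn wz 0.1 then shift [-19.8 -32.5 156.1] j6 after -0.48
```

Call:
jog_arm(motion=[[0,0,0,-20,-32.6,0,45],[0,0,0,0,0,40,45],[0,0,0,0,0,50,45],[0,0,0,0,0,40,45],[0,0,0,0,0,22,45],[0,0,0,0,0,5,45],[0,0,0,0,0,0,45]])

```text
t: 58.02
eef_pos: [439.9, -148.8, 81.4]
tcp_rot: [3.141, -0.0, 1.655]
ft_force: [0.4, -0.1, -0.3]
opening: 0.475
grip_force: 0.0
```

Call:
jog_arm(motion=[[0,0,0,0,0,0,20],[0,0,0,0,0,0,0],[0,0,0,0,0,0,0],[0,0,0,0,0,0,0],[0,0,0,0,0,0,0]])

```text
t: 58.65
eef_pos: [439.7, -149.1, 81.6]
tcp_rot: [3.141, 0.0, 1.655]
ft_force: [-0.1, 1.4, 6.5]
opening: 0.214
grip_force: 30.0
```

Call:
jog_arm(motion=[[0,0,0,0,0,-3,0],[0,0,0,0,0,-20,0],[0,0,0,0,0,-40,0],[0,0,0,0,0,-40,0],[0,0,0,0,0,-40,0],[0,0,0,0,0,-20,0],[0,0,4.8,0,0,0,0],[0,0,0,0,0,0,0]])

```text
t: 59.65
eef_pos: [439.4, -149.0, 244.4]
tcp_rot: [3.141, 0.0, 1.572]
ft_force: [-0.3, -1.0, -0.2]
opening: 0.216
grip_force: 30.0
```

```bash
python3 - <<'E'
from h import *
to(597,191,240,np.pi/2)
E
```

```text
at [ 439.4 -149.   244.4] 1.572 j6 -0.47 shift [339.9 157.8   4.4]
  turn wz 0.0 then shift [340.  157.6   4.4] j6 after -0.47
```

Call:
jog_arm(motion=[[0,0,0,21,10,0,0],[0,0,0,42,19,0,0],[0,0,0,43,20,0,0],[0,0,0,43,20,0,0],[0,0,0,43,20,0,0],[0,0,0,43,20,0,0],[0,0,0,42,20,0,0],[0,0,0,41,19,0,0],[0,0,0,21,9.6,0,0],[0,0,0,0,0,0,0]])

```text
t: 60.9
eef_pos: [597.0, 191.2, 243.3]
tcp_rot: [-3.14, 0.0, 1.575]
ft_force: [0.0, -0.5, -1.0]
opening: 0.219
grip_force: 30.0
```

```bash
python3 - <<'E'
from h import *
to(597,190,184,np.pi/2)
c=env.read_camera("wrist");save(c,"w13");W=cloud(c)
P=near(W,(596,282),33,109,118);print("tape",rect(P)) if len(P)>3 else 0
E
```

```text
at [597.  191.2 243.3] 1.575 j6 0.2 shift [-1.2 -0.  59.3]
  turn wz 0.2 then shift [-1.2 -0.  59.3] j6 after 0.2
tape ('n', 2997, 'rect', array([597.4, 283.5]), array([49. , 49.3]), 44.7, 'circ', array([597.4, 283.5]), 25.0, 'z', array([112.9, 114.1, 115.3]))
```

View pics/w13.png

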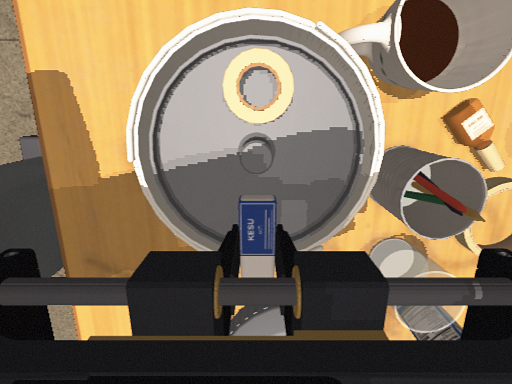

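The wrist view shows the tape flat in the tray at (258,86), clear of the hub at (257,153). The eraser is held square at (257,228). I'll lower it.

Call:
jog_arm(motion=[[0,0,0,0,0,15,0],[0,0,0,0,0,25,0],[0,0,0,0,0,15,0],[0,0,0,0,0,5,0],[0,0,0,0,0,0,0]])

```text
t: 61.58
eef_pos: [597.2, 189.8, 184.1]
tcp_rot: [-3.141, -0.0, 1.571]
ft_force: [0.9, -0.4, -0.6]
opening: 0.217
grip_force: 30.0
```

Call:
jog_arm(motion=[[0,0,0,0,0,2,0],[0,0,0,0,0,2,0],[0,0,0,0,0,0,0]])

```text
t: 61.95
eef_pos: [597.1, 190.0, 180.3]
tcp_rot: [3.141, -0.0, 1.571]
ft_force: [0.6, 0.2, -0.6]
opening: 0.219
grip_force: 30.0
```

Call:
jog_arm(motion=[[0,0,0,0,0,1.5,0],[0,0,0,0,0,1,0],[0,0,0,0,0,0.6,0],[0,0,0,0,0,0,0]])

```text
t: 62.45
eef_pos: [597.1, 190.0, 177.1]
tcp_rot: [-3.142, -0.0, 1.571]
ft_force: [0.8, -0.1, 0.4]
opening: 0.216
grip_force: 30.0
```

Release and retreat: up, then clear toward the robot's right side so the cameras can see.

Call:
jog_arm(motion=[[0,0,0,0,0,0.3,0],[0,0,0,0,0,0,30],[0,0,0,0,0,0,36],[0,0,0,0,0,0,36],[0,0,0,0,0,-20,36],[0,0,0,0,0,-40,36],[0,0,0,0,0,-50,36],[0,0,0,-40,-10,-20,36],[0,0,0,-40,-10,0,36],[0,0,0,-30,-10,0,36]])

```text
t: 63.7
eef_pos: [566.6, 78.7, 307.2]
tcp_rot: [3.141, -0.0, 1.571]
ft_force: [0.4, -0.4, -0.7]
opening: 0.378
grip_force: 0.0
```

```bash
python3 - <<'E'
from h import *
c=env.read_camera("wrist");save(c,"w14");W=cloud(c)
P=near(W,(596,282),33,109,118);print("tape",rect(P))
P=near(W,(597,191),35,104,112);print("eraser",rect(P))
P=near(W,(596,236),72,91,100);A=np.c_[P[:,:2]-[596,236],np.ones(len(P))];print("plane",np.round(np.linalg.lstsq(A,P[:,2],rcond=None)[0],4),len(P))
s=env.state();print(s["t"],s["eef_pos"])
c=env.read_camera("scene");W=cloud(c)
for n,xy,r,a,b in(("lid bar",(650,-50),70,74,90),("lid",(650,-50),120,48,60),("tumbler",(760,88),50,30,100),("carton",(788,36),50,120,200)):
  P=near(W,xy,r,a,b);print(n,rect(P)) if len(P)>3 else 0
E
```

```text
Traceback (most recent call last):
  File "h.py", line 23, in rect
    return "n",len(P),"rect",np.round(c,1),np.round(s,1),round(a,1),"circ",np.round(cc,1),round(r,1),"z",np.round(np.percentile(P[:,2],[5,50,95]),1)
                                                                                                                  ~~~~~~~~~~~~~^^^^^^^^^^^^^^^^^^
IndexError: index -1 is out of bounds for axis 0 with size 0
```

View pics/w14.png

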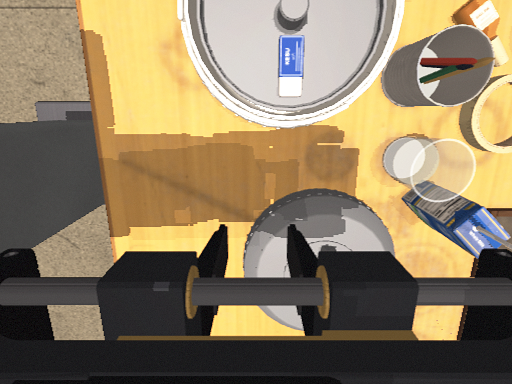

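The wrist view shows the eraser flat in the tray at (291,65) and the lid lying with its bar up; the tape is out of frame. I'll check the tape and the tray's level with the fixed cameras.

```bash
python3 - <<'E'
from h import *
for n in("top","scene"):
    c=env.read_camera(n);W=cloud(c);save(c,"end_"+n)
    for t,xy,r,a,b in(("tape",(596,282),33,108,120),("eraser",(597,191),35,102,113),("lid bar",(650,-50),70,74,90),("tumbler",(760,88),50,30,100),("carton",(788,36),50,120,200)):
        P=near(W,xy,r,a,b);print(n,t,rect(P)) if len(P)>3 else print(n,t,len(P))
    P=near(W,(596,236),72,90,101);A=np.c_[P[:,:2]-[596,236],np.ones(len(P))];print("plane",np.round(np.linalg.lstsq(A,P[:,2],rcond=None)[0],4),len(P))
print(env.state()["t"])
E
python3 -c "
import cv2;cv2.imwrite('pics/e.png',cv2.resize(cv2.imread('pics/end_top.png')[110:300,90:340],None,fx=3,fy=3))"
```

```text
top tape ('n', 132, 'rect', array([594.5, 280.4]), array([49.4, 47.5]), 46.9, 'circ', array([595.9, 279.5]), 25.4, 'z', array([109.3, 112.8, 117.4]))
top eraser 0
top lid bar ('n', 139, 'rect', array([648.3, -54.1]), array([88.6, 17.8]), 85.1, 'circ', array([649.5, -54.2]), 44.7, 'z', array([74.7, 79.4, 84. ]))
top tumbler ('n', 372, 'rect', array([760.6,  87.4]), array([66.9, 74.8]), 48.0, 'circ', array([759.5,  81.2]), 42.8, 'z', array([31.6, 46.5, 90.1]))
top carton ('n', 47, 'rect', array([785.8,  32.4]), array([32.1, 52.5]), 54.9, 'circ', array([787.6,  34.1]), 26.7, 'z', array([120.4, 121.6, 185.6]))
plane [ 3.10000e-03 -8.00000e-03  9.46189e+01] 333
scene tape ('n', 63, 'rect', array([597.9, 281.4]), array([50.9, 45.1]), 18.3, 'circ', array([596.8, 281.9]), 27.9, 'z', array([108.6, 110.7, 113.9]))
scene eraser ('n', 58, 'rect', array([598.1, 190.2]), array([21.3, 67.3]), 1.1, 'circ', array([594.6, 190.1]), 33.6, 'z', array([102.4, 105. , 109.2]))
scene lid bar ('n', 102, 'rect', array([650.4, -55.6]), array([89.6, 20. ]), 87.3, 'circ', array([647.8, -55.5]), 44.8, 'z', array([74.7, 77.7, 80.9]))
scene tumbler ('n', 357, 'rect', array([762.8,  89.2]), array([75.2, 69.9]), 53.3, 'circ', array([764.6,  82.8]), 43.8, 'z', array([35.9, 67.4, 87.6]))
scene carton ('n', 24, 'rect', array([788.6,  37.5]), array([10.3, 44.3]), 48.9, 'circ', array([785.3,  33.7]), 22.1, 'z', array([124.6, 155.2, 185.5]))
plane [-9.00000e-04 -7.00000e-03  9.33408e+01] 494
63.85
```

View pics/e.png

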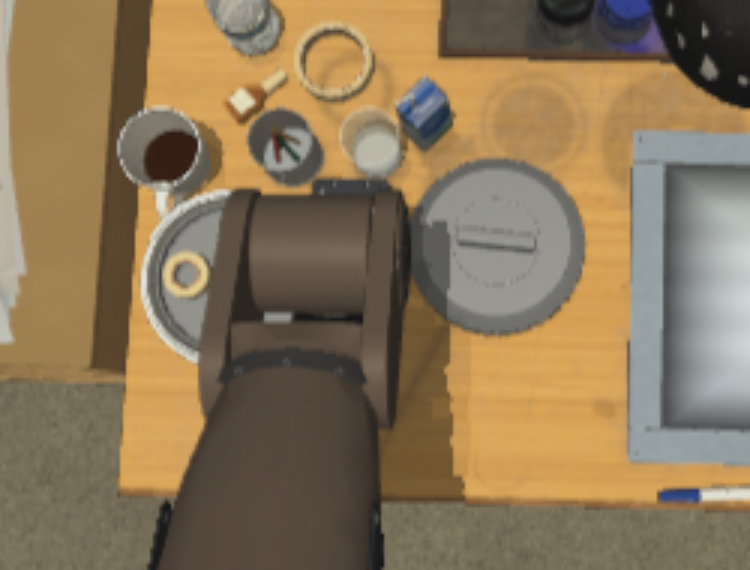

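The tape (186,275) is flat in the tray, the lid (497,245) is flat with its bar up, and the tumbler, mug and carton are where they were. The robot is clear of everything, so I'll hand the job in.

```bash
python3 -c "
from cell import env
print(env.job_done())"
```

```text
the job is handed in; nothing more can be done
None
```

I packed the tub and handed the job in at about 64 s of the 210 s: three jars upright on the floor, the tray level on their caps, the tape roll and eraser flat in it, the lid flat on the desk with its grip bar up, and the tumbler, mug and carton untouched; no verdict came back.

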